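# Prop the keepsake chest half open on its stay

### The arm

A 6-joint arm with a two-finger parallel gripper is mounted at the origin on the work surface. World frame = base frame: x ahead of the robot, y to its left, z up, the work surface at z = 0. Lengths are in m, angles in rad, forces in N, time in s.
With the tool pointing down it reaches from about 0.35 to 0.85 m from the base axis. Payload 8.1 kg.
Tool frame: the origin (TCP) lies on the mounting face of the last link; the fingertips stand 186 mm ahead of it and the grasp point (between the pads) lies 167 mm ahead of it; z points along the fingers, y is the line along which they close (so a half turn about z gives the same grasp; the last joint's range is limited). The gripper opens to 93 mm and grips with 3 to 60 N. Pads are 15 mm wide; open, the fingers measure 128 mm over their backs; the gripper's body (75 mm by 188 mm) begins 65 mm behind the grasp point.
Start: joints at [-1.3, 0.13, 1.488, -0, 1.523, -0.085], TCP at [0.209, -0.562, 0.405] pointing down, gripper open.
Joint ranges: [-2.96, 2.96], [-0.89, 2.26], [0.02, 2.5], [-1.34, 4.48], [0, 2.73], [-2.66, 2.66]. Speed limits (rad/s): [2.39, 2.39, 2.79, 3.14, 3.14, 3.14].

### API

Orientations are given as a rotation vector (axis times angle).
In Python, from plant import * gives the robot as it stands. The module is installed in compiled form; this text tells all that it offers.
- The arm moves only by the tool arm_command, never from a script. Its argument "increments" is a list of rows, each a list of 6 numbers: the shift along the tool's x, y, z in units of 0.2 m (1.0 is 0.2 m), then the turn, a rotation vector about the tool's x, y, z in units of pi rad (1.0 is pi rad). A call has exactly 5 rows; each row is the pose to reach, as a shift and turn from the pose commanded when the call began, along the tool's axes at that moment, turning the shorter way round; what a row does not reach only later rows make up. A row lasts 1/8 s, in which the tool goes at most 62.5 mm and 10.7 degrees, less where a joint would pass 70% of its speed; a pose out of reach is approached as far as the arm can. A call with a number of a shift or a turn outside -1 to 1 is refused whole. A call with a gripper value outside its range is refused whole. "fingers" is the closure, from -1 (fully open) to 1 (shut), set as the call begins (left out, the last holds). The fingers move at their own pace and stop on an object; "force" is the grip in N (left out, the last holds). Time passes only in rows, so rows that repeat a pose let the fingers close, or fill a call up. It gives the time, the measured TCP pose, the force, the opening and the grip force at its end, in the units of the state.
- read_state(): the state, without advancing time (a new reading comes with each control period).
- read_camera(name): name is "side" or "top" or "wrist"; returns a dict with "image" (400x640x3 uint8, red, green, blue), "fx", "fy", "cx", "cy" (pixels), "T" (4x4, takes a point from camera to world coordinates). Camera axes: x right, y down, z forward; pixel columns grow to the right and rows downward; lengths in m; the calibration is good to about 2 mm. A picture is of the moment at which its call begins. There is no depth.
- close_job(): hands the job in; it is judged then, once.
The state is a dict: "t": time; "q": joint angles; "dq": joint speeds; "joint_torque": joint torques, N m; "tool_pos": TCP position; "orientation": TCP orientation; "force": force on the tool from outside, world axes, zero at the start; "wrist_torque": the same for the moment, N m; "opening": finger opening in m; "gripper_force": force on a finger pad.
Only numpy, scipy, OpenCV 4.12 (cv2) and the standard library are available. Lean on these libraries where they do the work, as an engineer would, in place of code of your own. Each camera call takes 0.05 s, during which the arm holds its last target. There are 200 camera calls.

### The job

The wooden keepsake chest stands with its lid thrown wide open; it should air half open without gathering dust. Flip its folded brass stay fully up, then bring the lid gently forward so that it comes to rest on the upright stay, and leave it propped there.

Things in the scene. Friction and masses are not known exactly. Their poses are not given: they have to be found in the camera images.
- chest: large open wooden chest, fixed; 220 mm long (its x), 200 deep (its y), rim 90 high, walls 10 thick; origin at the centre of its underside. Lid hinge line: along x at y = +100, z = 90 mm. The +x end wall is cut down to 62 mm high from y = -72 to +90; the stay lies in that gap. Inside free down to 45 mm above the table.
- stay (a joint): brass bar, 8 mm thick, 10 wide, 130 long, in the +x end wall; pivots about the chest's x at x = 105, y = -60, z = 78 mm of its frame. 0: folded level, free end towards +y; grows as that end rises; 1.40 rad: its stop, nearly upright. Starts at 0 to 0.35. Light friction (under 1 N at the end): it stays where left; the lid's weight presses it to the stop.
- stay_bar (a point): centre of the round brass cross-bar at the stay's free end, 130 mm from the pivot: 14 mm diameter, 36 mm long, along the chest's x. Pinched by its two ends from above, it turns between the fingers as the stay swings. The lid will rest on it.
- lid (a joint): lid board 232 mm wide (x), 205 from hinge to free edge, 10 thick (on the outer side of the hinge line), 0.4 to 0.63 kg. 0: shut; 1.57: upright; 1.95: back stop, leaning out beyond the +y wall, where it starts. Soft-closing hinge: once 0.2 rad past upright it sinks by itself, slowly, within some seconds. On the raised stay it rests at about 0.74 rad.

How it is judged:
On the way:
1. the stay is flipped up (past 1.2 rad) (value of joint stay above 1.2 rad), for 0.2 s.
At the end, for the whole second after the job is handed in: the stay is up (past 1.2 rad) and the lid rests on it, still, at 0.60 to 0.88 rad (value of joint stay above 1.2 rad and value of joint lid between 0.6 and 0.88 rad and velocity of joint lid between -0.03 and 0.03 rad/s); the robot touches nothing.
It fails at once if the lid is slammed (closing faster than 2 rad/s) (velocity of joint lid below -2 rad/s).
It also fails if it takes over 51 s, if anything falls off the work surface, if the arm or the gripper's body presses on something with over 40 N, if the wrist force passes 120 N, or if a joint passes its speed limit or range.

## Working session

There is one attempt and no reset: what is moved stays moved. The work goes in short steps, Python scripts to look and compute and a tool call to move; the robot and the scene stay as the last step left them, time stands still between calls to the robot, and variables do not carry over. Pictures are saved under pics/ and viewed, at most 10 in all, crops included, and the job is handed in when it is done.

Besides the shell and the picture viewer there is one more tool, called after ">>>" by a JSON object that holds its "fn" and its "kwargs", one argument or row to a line. arm_command: Moves the arm, as the interface text tells. Shifts and turns lie within -1 to 1; 1 stands for 0.2 m of shift or pi rad of turn. Its arguments: {"type":"object","properties":{"increments":{"type":"array","items":{"type":"array","items":{"type":"number","minimum":-1,"maximum":1}}},"fingers":{"type":"number"},"force":{"type":"number"}},"required":["increments"]}

```bash
mkdir -p pics; python3 - <<'E'
from plant import *
import cv2,numpy as np
s=read_state();print(s['t'],s['tool_pos'],s['orientation'],s['opening'])
for n in('top','side'):
    c=read_camera(n);cv2.imwrite(f'pics/{n}0.png',c['image'][:,:,::-1]);print(n,c['fx'],c['cx'],c['cy'],np.round(c['T'],3).tolist())
E
```

```text
0.0 [ 0.20895905 -0.56220666  0.40368463] [-3.09022833e+00 -5.55616565e-01  2.95897918e-04] 0.09281011855127623
top 418.3322329549867 319.5434830696247 208.56053928712615 [[-0.107, -0.96, 0.26, 0.421], [-0.994, 0.105, -0.022, 0.061], [-0.006, -0.261, -0.965, 0.701], [0.0, 0.0, 0.0, 1.0]]
side 375.72713072081666 320.65499427337215 205.07993181731828 [[0.95, -0.2, 0.241, 0.432], [-0.313, -0.608, 0.73, -0.398], [0.0, -0.769, -0.64, 0.504], [0.0, 0.0, 0.0, 1.0]]
```

View pics/top0.png

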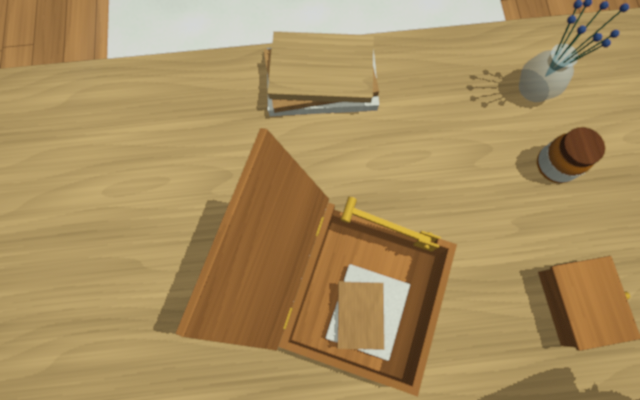

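View pics/side0.png

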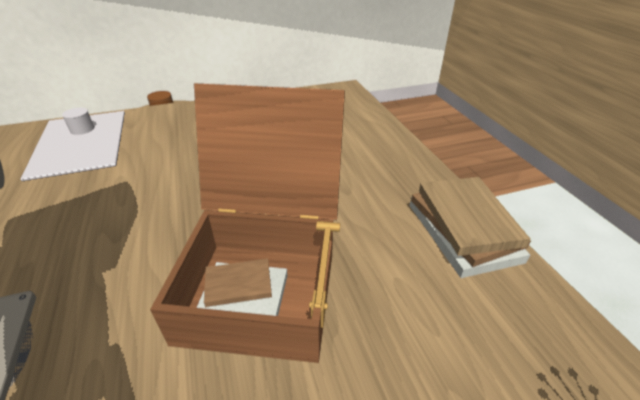

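Top view: the chest's rim corners are at about (456,243), (417,394), (281,348) and (331,205), with the bar near (348,210). Side view: the bar is near (328,227), and the lid leans back.

```bash
cat > h.py <<'E'
import numpy as np,cv2
from plant import *
from scipy.spatial.transform import Rotation as R
def ray(c,u,v):
    d=c['T'][:3,:3]@np.array([(u-c['cx'])/c['fx'],(v-c['cy'])/c['fy'],1]);return c['T'][:3,3],d/np.linalg.norm(d)
def plane(c,u,v,z):
    o,d=ray(c,u,v);return o+d*(z-o[2])/d[2]
def tri(a,b):
    A=np.zeros((3,3));y=np.zeros(3)
    for o,d in(a,b):
        P=np.eye(3)-np.outer(d,d);A+=P;y+=P@o
    return np.linalg.solve(A,y)
E
python3 - <<'E'
from h import *
np.set_printoptions(precision=4,suppress=True)
t=read_camera('top');s=read_camera('side')
for n,c in(('t',t),('s',s)):
    h=cv2.cvtColor(c['image'],cv2.COLOR_RGB2HSV)
    m=cv2.inRange(h,(17,165,100),(32,255,255));k,l,st,ce=cv2.connectedComponentsWithStats(m)
    print(n,[(st[i].tolist(),ce[i].round(1)) for i in range(1,k) if st[i][4]>15])
P=[plane(t,*p,.09) for p in((456,243),(417,394),(281,348),(331,205))]
Q=[plane(s,*p,.09) for p in((324,325),(157,309),(205,210),(338,221))]
print(np.array(P),np.array(Q))
b=tri(ray(t,348,210),ray(s,328,227));print('bar',b)
for n,p in(('t',P),('s',Q)):
    print(n,'c',np.mean(p,0),'xaxis',np.degrees(np.arctan2(*((p[0]-p[1]+p[3]-p[2])[1::-1]))),'yaxis',np.degrees(np.arctan2(*((p[3]-p[0]+p[2]-p[1])[1::-1]))))
E
```

```text
t [([340, 198, 100, 52, 993], array([389.9, 226.2])), ([315, 216, 10, 21, 85], array([319.3, 226.3])), ([624, 292, 6, 7, 27], array([626.2, 294.9])), ([283, 307, 11, 23, 99], array([287.6, 317.7]))]
s []
[[ 0.5108 -0.1477  0.09  ]
 [ 0.3131 -0.0561  0.09  ]
 [ 0.3915  0.1216  0.09  ]
 [ 0.5887  0.0291  0.09  ]] [[ 0.5183 -0.1483  0.09  ]
 [ 0.3206 -0.0586  0.09  ]
 [ 0.397   0.1237  0.09  ]
 [ 0.6017  0.0271  0.09  ]]
bar [0.5758 0.0056 0.1029]
t c [ 0.451  -0.0133  0.09  ] xaxis -24.993182794852487 yaxis 66.22163512794678
s c [ 0.4594 -0.014   0.09  ] xaxis -24.835847048145443 yaxis 65.94416126893033
```

>>> {"fn": "arm_command", "kwargs": {
  "increments": [
    [0.2, -0.15, 0, 0, 0, -0.05],
    [0.4, -0.3, 0, 0, 0, -0.1],
    [0.6, -0.45, 0, 0, 0, -0.15],
    [0.8, -0.6, 0, 0, 0, -0.2],
    [1.0, -0.745, 0, 0, 0, -0.25]
  ],
  "fingers": -1
}}

```text
t: 0.82
tool_pos: [0.3452, -0.3516, 0.4047]
orientation: [2.64, 1.703, 0.0]
force: [-0.5, 0.1, -0.1]
opening: 0.0927
gripper_force: 0.0
```

>>> {"fn": "arm_command", "kwargs": {
  "increments": [
    [0.25, 0.05, 0, 0, 0, 0],
    [0.5, 0.1, 0, 0, 0, 0],
    [0.75, 0.12, 0, 0, 0, 0],
    [1, 0.15, 0, 0, 0, 0],
    [1, 0.15, 0, 0, 0, 0]
  ]
}}

```text
t: 1.45
tool_pos: [0.4563, -0.1811, 0.4046]
orientation: [-2.639, -1.703, -0.001]
force: [0.2, -0.2, -0.2]
opening: 0.0927
gripper_force: 0.0
```

>>> {"fn": "arm_command", "kwargs": {
  "increments": [
    [0.25, 0.05, 0, 0, 0, 0],
    [0.5, 0.1, 0, 0, 0, 0],
    [0.75, 0.12, 0, 0, 0, 0],
    [0.9, 0.15, 0, 0, 0, 0],
    [0.9, 0.15, 0, 0, 0, 0]
  ]
}}

```text
t: 2.08
tool_pos: [0.5579, -0.0321, 0.4043]
orientation: [-2.642, -1.699, 0.001]
force: [-0.1, -0.2, -0.1]
opening: 0.093
gripper_force: 0.0
```

```bash
cat >> h.py <<'E'
def info():
    s=read_state();M=R.from_rotvec(s['orientation']).as_matrix();p=np.array(s['tool_pos'])
    print('t',round(s['t'],2),'tcp',p.round(4),'tipgrasp',(p+.167*M[:,2]).round(4),'yaw',np.degrees(np.arctan2(M[1,0],M[0,0])).round(2),'zax',M[:,2].round(3),'F',np.round(s['force'],1),'open',round(s['opening'],4),s['gripper_force']);return p,M
E
python3 - <<'E'
from h import *
p,M=info()
c=read_camera('wrist');cv2.imwrite('pics/w1.png',c['image'][:,:,::-1])
h=cv2.cvtColor(c['image'],cv2.COLOR_RGB2HSV)
m=cv2.inRange(h,(17,165,100),(32,255,255));k,l,st,ce=cv2.connectedComponentsWithStats(m)
print([(st[i].tolist(),ce[i].round(1)) for i in range(1,k) if st[i][4]>40])
b=np.array([.5758,.0056,.1029]);print('delta tool',M.T@(b-p-.167*M[:,2]))
q=c['T'][:3,:3].T@(b-c['T'][:3,3]);print(c['fx']*q[0]/q[2]+c['cx'],c['fy']*q[1]/q[2]+c['cy'])
E
```

```text
t 2.08 tcp [ 0.5579 -0.0321  0.4043] tipgrasp [ 0.5578 -0.0321  0.2373] yaw 65.5 zax [-0.001 -0.    -1.   ] F [-0.1 -0.2 -0.1] open 0.093 0.0
[([72, 92, 42, 5, 191], array([92.7, 94.1])), ([252, 94, 40, 4, 146], array([272.2,  95.4])), ([292, 131, 48, 165, 2096], array([314.6, 204. ])), ([69, 287, 18, 66, 400], array([ 75.1, 322. ])), ([545, 287, 19, 66, 400], array([556.1, 322. ]))]
delta tool [0.04176786 0.00084066 0.13438923]
317.8432837990562 139.77759259369904
```

View pics/w1.png

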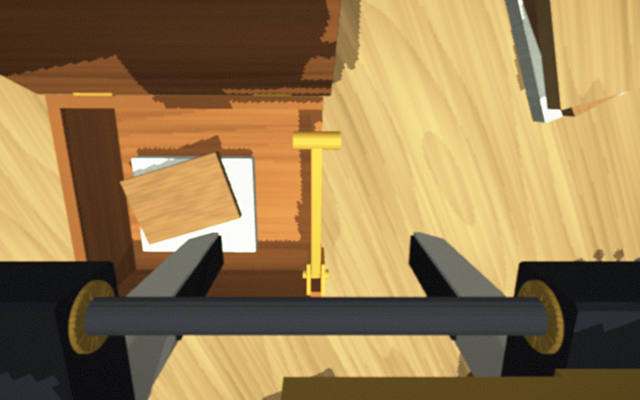

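The wrist view has the brass bar at (317,140), matching the estimate of (318,140). I'll descend and grasp its ends.

>>> {"fn": "arm_command", "kwargs": {
  "increments": [
    [0.15, 0, 0.1, 0, 0, 0],
    [0.21, 0, 0.25, 0, 0, 0],
    [0.21, 0, 0.45, 0, 0, 0],
    [0.21, 0, 0.6, 0, 0, 0],
    [0.21, 0, 0.67, 0, 0, 0]
  ]
}}

```text
t: 2.75
tool_pos: [0.5737, 0.004, 0.2687]
orientation: [-2.644, -1.694, 0.004]
force: [-0.6, -0.1, 0.4]
opening: 0.0931
gripper_force: 0.0
```

>>> {"fn": "arm_command", "kwargs": {
  "increments": [
    [0, 0, 0, 0, 0, 0],
    [0, 0, 0, 0, 0, 0],
    [0, 0, 0, 0, 0, 0],
    [0, 0, 0, 0, 0, 0],
    [0, 0, 0, 0, 0, 0]
  ],
  "fingers": 1,
  "force": 8
}}

```text
t: 3.38
tool_pos: [0.575, 0.0057, 0.2711]
orientation: [2.643, 1.697, 0.001]
force: [-0.3, 0.2, -0.7]
opening: 0.0474
gripper_force: 0.0
```

```bash
python3 - <<'E'
from h import *
p,M=info()
g=p+.167*M[:,2]
y=M[:,0];o=np.array([.453,-.0135,0])
piv=np.array([.5758,.0056,.1029]);d=.078-.1029
r=np.sqrt(.13**2-d**2);a=np.arcsin(-d/.13)
# arc increments in tool x (chest y), tool z relative to the current grasp
for t in np.arange(0,26)/25:
    th=a+(1.42-a)*t
    print(round(th,2),((.13*np.cos(th)-.13*np.cos(a))/.2).round(3),(-(.13*np.sin(th)-.13*np.sin(a))/.2).round(3))
E
```

```text
t 3.38 tcp [0.575  0.0057 0.2711] tipgrasp [0.5751 0.0056 0.1041] yaw 65.4 zax [ 0.001 -0.    -1.   ] F [-0.3  0.2 -0.7] open 0.0474 0.0
0.19 0.0 -0.0
0.24 -0.007 -0.031
0.29 -0.015 -0.062
0.34 -0.025 -0.092
0.39 -0.037 -0.122
0.44 -0.049 -0.151
0.49 -0.064 -0.18
0.54 -0.079 -0.208
0.59 -0.096 -0.235
0.63 -0.114 -0.261
0.68 -0.134 -0.286
0.73 -0.155 -0.31
0.78 -0.177 -0.333
0.83 -0.2 -0.356
0.88 -0.224 -0.376
0.93 -0.249 -0.396
0.98 -0.275 -0.415
1.03 -0.302 -0.432
1.08 -0.33 -0.448
1.13 -0.358 -0.462
1.17 -0.387 -0.475
1.22 -0.417 -0.487
1.27 -0.447 -0.497
1.32 -0.478 -0.505
1.37 -0.509 -0.513
1.42 -0.54 -0.518
```

Now I'll finish closing, then follow the arc in 5 calls of 5 steps each.

>>> {"fn": "arm_command", "kwargs": {
  "increments": [
    [0, 0, 0, 0, 0, 0],
    [0, 0, 0, 0, 0, 0],
    [0, 0, 0, 0, 0, 0],
    [0, 0, 0, 0, 0, 0],
    [0, 0, 0, 0, 0, 0]
  ]
}}

```text
t: 4.0
tool_pos: [0.5751, 0.0055, 0.2709]
orientation: [2.643, 1.697, 0.001]
force: [4.8, -1.5, 0.8]
opening: 0.0358
gripper_force: 8.0
```

>>> {"fn": "arm_command", "kwargs": {
  "increments": [
    [-0.007, 0, -0.031, 0, 0, 0],
    [-0.015, 0, -0.062, 0, 0, 0],
    [-0.025, 0, -0.092, 0, 0, 0],
    [-0.037, 0, -0.122, 0, 0, 0],
    [-0.049, 0, -0.151, 0, 0, 0]
  ]
}}

```text
t: 4.62
tool_pos: [0.5709, -0.0037, 0.3012]
orientation: [2.643, 1.696, 0.0]
force: [4.7, -3.6, -2.2]
opening: 0.0361
gripper_force: 8.0
```

Gripped at 36 mm and following with low force, so I'll continue.

>>> {"fn": "arm_command", "kwargs": {
  "increments": [
    [-0.015, 0, -0.029, 0, 0, 0],
    [-0.03, 0, -0.057, 0, 0, 0],
    [-0.047, 0, -0.084, 0, 0, 0],
    [-0.065, 0, -0.11, 0, 0, 0],
    [-0.085, 0, -0.135, 0, 0, 0]
  ]
}}

```text
t: 5.25
tool_pos: [0.5638, -0.0191, 0.3282]
orientation: [2.644, 1.696, 0.0]
force: [4.8, -2.5, -1.2]
opening: 0.0359
gripper_force: 8.0
```

>>> {"fn": "arm_command", "kwargs": {
  "increments": [
    [-0.021, 0, -0.024, 0, 0, 0],
    [-0.043, 0, -0.047, 0, 0, 0],
    [-0.066, 0, -0.07, 0, 0, 0],
    [-0.09, 0, -0.09, 0, 0, 0],
    [-0.115, 0, -0.11, 0, 0, 0]
  ]
}}

```text
t: 5.88
tool_pos: [0.5542, -0.0399, 0.3502]
orientation: [2.644, 1.697, 0.0]
force: [4.7, -2.2, -2.4]
opening: 0.0361
gripper_force: 8.0
```

>>> {"fn": "arm_command", "kwargs": {
  "increments": [
    [-0.026, 0, -0.019, 0, 0, 0],
    [-0.053, 0, -0.036, 0, 0, 0],
    [-0.081, 0, -0.052, 0, 0, 0],
    [-0.109, 0, -0.066, 0, 0, 0],
    [-0.138, 0, -0.079, 0, 0, 0]
  ]
}}

```text
t: 6.5
tool_pos: [0.5426, -0.065, 0.366]
orientation: [2.644, 1.697, 0.001]
force: [5.1, -1.2, -1.2]
opening: 0.0353
gripper_force: 8.0
```

>>> {"fn": "arm_command", "kwargs": {
  "increments": [
    [-0.03, 0, -0.012, 0, 0, 0],
    [-0.06, 0, -0.022, 0, 0, 0],
    [-0.091, 0, -0.03, 0, 0, 0],
    [-0.12, 0, -0.037, 0, 0, 0],
    [-0.14, 0, -0.041, 0, 0, 0]
  ]
}}

```text
t: 7.12
tool_pos: [0.5308, -0.0906, 0.3741]
orientation: [-2.644, -1.697, -0.0]
force: [4.2, -0.4, 1.9]
opening: 0.036
gripper_force: 8.0
```

```bash
python3 - <<'E'
from h import *
p,M=info()
c=read_camera('side');cv2.imwrite('pics/s2.png',c['image'][:,:,::-1])
E
```

```text
t 7.12 tcp [ 0.5308 -0.0906  0.3741] tipgrasp [ 0.5308 -0.0906  0.2071] yaw 65.38 zax [ 0.  0. -1.] F [ 4.2 -0.4  1.9] open 0.036 7.999450117349625
```

View pics/s2.png

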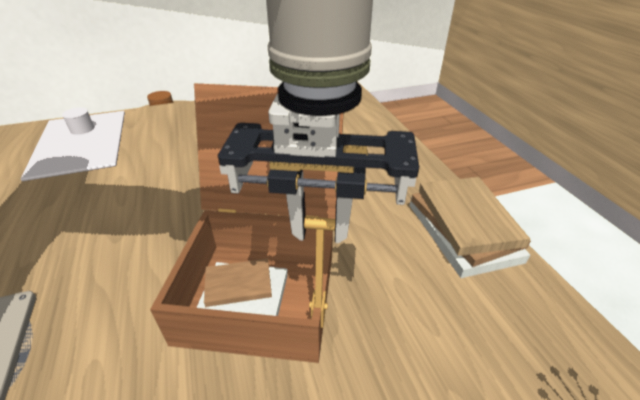

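The side view shows the bar pinched at (318,223) with the stay nearly upright. Next I release it and lift straight up.

>>> {"fn": "arm_command", "kwargs": {
  "increments": [
    [0, 0, 0, 0, 0, 0],
    [0, 0, 0, 0, 0, 0],
    [0, 0, 0, 0, 0, 0],
    [0, 0, 0, 0, 0, 0],
    [0, 0, 0, 0, 0, 0]
  ],
  "fingers": -0.2
}}

```text
t: 7.8
tool_pos: [0.531, -0.0902, 0.3738]
orientation: [-2.644, -1.697, 0.0]
force: [-0.2, -0.4, -0.5]
opening: 0.0558
gripper_force: 0.0
```

>>> {"fn": "arm_command", "kwargs": {
  "increments": [
    [0, 0, -0.1, 0, 0, 0],
    [0, 0, -0.25, 0, 0, 0],
    [0, 0, -0.45, 0, 0, 0],
    [0, 0, -0.65, 0, 0, 0],
    [0, 0, -0.75, 0, 0, 0]
  ]
}}

```text
t: 8.43
tool_pos: [0.5309, -0.0902, 0.5288]
orientation: [2.641, 1.695, 0.006]
force: [0.2, -0.4, -0.6]
opening: 0.0559
gripper_force: 0.0
```

>>> {"fn": "arm_command", "kwargs": {
  "increments": [
    [0.2, -0.1, 0, 0, 0, 0],
    [0.4, -0.2, 0, 0, 0, 0],
    [0.6, -0.3, 0, 0, 0, 0],
    [0.8, -0.4, 0, 0, 0, 0],
    [1.0, -0.5, 0, 0, 0, 0]
  ],
  "fingers": 1
}}

```text
t: 9.05
tool_pos: [0.5229, 0.1346, 0.5259]
orientation: [2.643, 1.696, 0.003]
force: [1.4, -0.0, -0.1]
opening: 0.0106
gripper_force: 0.0
```

```bash
python3 - <<'E'
from h import *
p,M=info()
c=read_camera('side');cv2.imwrite('pics/s3.png',c['image'][:,:,::-1])
E
```

```text
t 9.05 tcp [0.5229 0.1346 0.5259] tipgrasp [0.5233 0.1347 0.3589] yaw 65.38 zax [ 0.002  0.    -1.   ] F [ 1.4 -0.  -0.1] open 0.0106 0.0
```

View pics/s3.png

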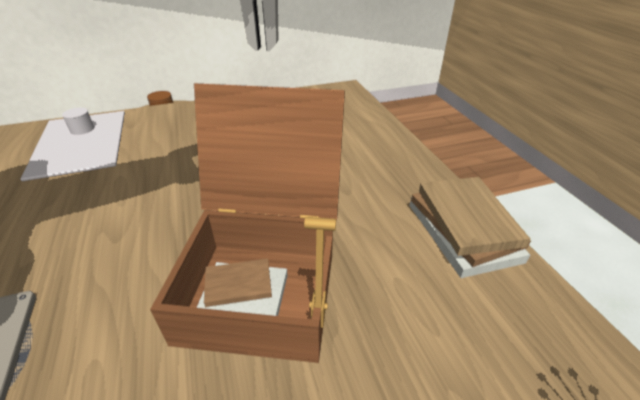

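The stay remains up, with the bar at (320,224). Now I move behind the lid, descend, and sweep it forward slowly.

>>> {"fn": "arm_command", "kwargs": {
  "increments": [
    [0.15, 0, 0, 0, 0, 0],
    [0.3, 0, 0, 0, 0, 0],
    [0.3, 0, 0.15, 0, 0, 0],
    [0.3, 0, 0.35, 0, 0, 0],
    [0.3, 0, 0.52, 0, 0, 0]
  ]
}}

```text
t: 9.72
tool_pos: [0.5484, 0.1877, 0.4201]
orientation: [2.643, 1.697, 0.001]
force: [-0.4, -0.2, -0.0]
opening: 0.0005
gripper_force: 0.0
```

>>> {"fn": "arm_command", "kwargs": {
  "increments": [
    [-0.05, 0, 0, 0, 0, 0],
    [-0.1, 0, 0, 0, 0, 0],
    [-0.15, 0, 0, 0, 0, 0],
    [-0.2, 0, 0, 0, 0, 0],
    [-0.25, 0, 0, 0, 0, 0]
  ]
}}

```text
t: 10.35
tool_pos: [0.5275, 0.1419, 0.4215]
orientation: [2.643, 1.697, 0.004]
force: [1.7, 3.7, 3.6]
opening: 0.0004
gripper_force: 2.0
```

>>> {"fn": "arm_command", "kwargs": {
  "increments": [
    [-0.05, 0, 0, 0, 0, 0],
    [-0.1, 0, 0, 0, 0, 0],
    [-0.15, 0, 0, 0, 0, 0],
    [-0.2, 0, 0, 0, 0, 0],
    [-0.25, 0, 0, 0, 0, 0]
  ]
}}

```text
t: 10.98
tool_pos: [0.5064, 0.0962, 0.4197]
orientation: [-2.644, -1.697, 0.001]
force: [0.4, 2.0, 1.3]
opening: 0.0008
gripper_force: 1.1
```

```bash
python3 - <<'E'
from h import *
p,M=info()
c=read_camera('side');cv2.imwrite('pics/s4.png',c['image'][:,:,::-1])
E
```

```text
t 10.97 tcp [0.5064 0.0962 0.4197] tipgrasp [0.5063 0.0962 0.2527] yaw 65.38 zax [-0.001 -0.    -1.   ] F [0.4 2.  1.3] open 0.0008 1.0916010662913322
```

View pics/s4.png

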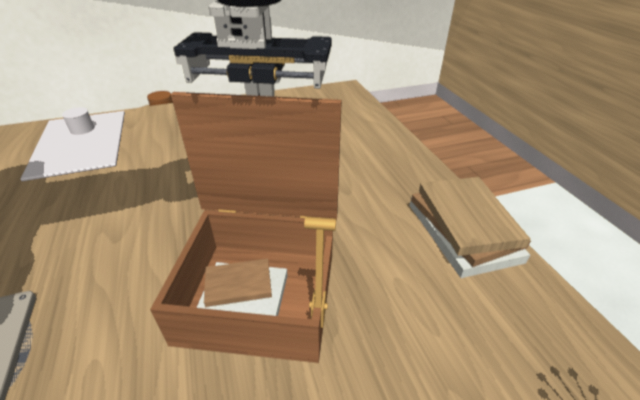

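The lid is moving forward ahead of the fingers: its top edge is now at about y=97 px and spans x=172 to 340. I'll keep sweeping.

>>> {"fn": "arm_command", "kwargs": {
  "increments": [
    [-0.05, 0, 0, 0, 0, 0],
    [-0.1, 0, 0, 0, 0, 0],
    [-0.15, 0, 0, 0, 0, 0],
    [-0.2, 0, 0, 0, 0, 0],
    [-0.25, 0, 0, 0, 0, 0]
  ]
}}

```text
t: 11.65
tool_pos: [0.4856, 0.0507, 0.4198]
orientation: [-2.644, -1.697, 0.001]
force: [1.7, 2.2, -1.3]
opening: 0.0005
gripper_force: 1.2
```

>>> {"fn": "arm_command", "kwargs": {
  "increments": [
    [-0.03, 0, 0, 0, 0, 0],
    [-0.06, 0, 0, 0, 0, 0],
    [-0.09, 0, 0, 0, 0, 0],
    [-0.12, 0, 0, 0, 0, 0],
    [-0.15, 0, 0, 0, 0, 0]
  ]
}}

```text
t: 12.28
tool_pos: [0.4733, 0.0238, 0.4199]
orientation: [2.644, 1.697, -0.0]
force: [0.4, 1.2, 0.7]
opening: 0.0004
gripper_force: 0.2
```

```bash
python3 - <<'E'
from h import *
p,M=info()
c=read_camera('side');cv2.imwrite('pics/s5.png',c['image'][:,:,::-1])
E
```

```text
t 12.28 tcp [0.4733 0.0238 0.4199] tipgrasp [0.4732 0.0238 0.2529] yaw 65.39 zax [-0. -0. -1.] F [0.4 1.2 0.7] open 0.0004 0.1569164317152172
```

View pics/s5.png

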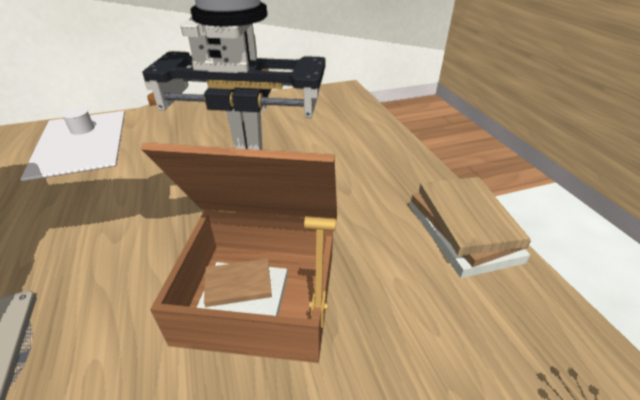

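The lid is past upright and leaning ahead of the fingers, with its edge at y≈150 px. I'll back off upward and let it sink.

>>> {"fn": "arm_command", "kwargs": {
  "increments": [
    [0.05, 0, -0.1, 0, 0, 0],
    [0.1, 0, -0.2, 0, 0, 0],
    [0.1, 0, -0.35, 0, 0, 0],
    [0.1, 0, -0.45, 0, 0, 0],
    [0.1, 0, -0.5, 0, 0, 0]
  ]
}}

```text
t: 12.95
tool_pos: [0.4818, 0.0422, 0.5212]
orientation: [2.643, 1.696, 0.002]
force: [-0.1, 0.0, 0.2]
opening: 0.0004
gripper_force: 0.0
```

>>> {"fn": "arm_command", "kwargs": {
  "increments": [
    [0, 0, 0, 0, 0, 0],
    [0, 0, 0, 0, 0, 0],
    [0, 0, 0, 0, 0, 0],
    [0, 0, 0, 0, 0, 0],
    [0, 0, 0, 0, 0, 0]
  ]
}}

```text
t: 13.58
tool_pos: [0.4817, 0.0423, 0.5197]
orientation: [-2.644, -1.697, 0.0]
force: [0.3, 0.8, 0.3]
opening: 0.0004
gripper_force: 0.0
```

>>> {"fn": "arm_command", "kwargs": {
  "increments": [
    [0, 0, 0, 0, 0, 0],
    [0, 0, 0, 0, 0, 0],
    [0, 0, 0, 0, 0, 0],
    [0, 0, 0, 0, 0, 0],
    [0, 0, 0, 0, 0, 0]
  ]
}}

```text
t: 14.2
tool_pos: [0.4818, 0.0423, 0.5199]
orientation: [2.644, 1.697, 0.0]
force: [-0.7, 0.5, -0.1]
opening: 0.0005
gripper_force: 0.0
```

>>> {"fn": "arm_command", "kwargs": {
  "increments": [
    [0, 0, 0, 0, 0, 0],
    [0, 0, 0, 0, 0, 0],
    [0, 0, 0, 0, 0, 0],
    [0, 0, 0, 0, 0, 0],
    [0, 0, 0, 0, 0, 0]
  ]
}}

```text
t: 14.82
tool_pos: [0.4818, 0.0423, 0.5199]
orientation: [-2.644, -1.697, -0.0]
force: [-0.0, -0.0, 0.9]
opening: 0.0006
gripper_force: 0.0
```

>>> {"fn": "arm_command", "kwargs": {
  "increments": [
    [0, 0, 0, 0, 0, 0],
    [0, 0, 0, 0, 0, 0],
    [0, 0, 0, 0, 0, 0],
    [0, 0, 0, 0, 0, 0],
    [0, 0, 0, 0, 0, 0]
  ]
}}

```text
t: 15.45
tool_pos: [0.4817, 0.0423, 0.5199]
orientation: [-2.644, -1.697, 0.0]
force: [0.0, 1.1, 1.3]
opening: 0.0004
gripper_force: 0.0
```

>>> {"fn": "arm_command", "kwargs": {
  "increments": [
    [0, 0, 0, 0, 0, 0],
    [0, 0, 0, 0, 0, 0],
    [0, 0, 0, 0, 0, 0],
    [0, 0, 0, 0, 0, 0],
    [0, 0, 0, 0, 0, 0]
  ]
}}

```text
t: 16.08
tool_pos: [0.4818, 0.0423, 0.5199]
orientation: [-2.644, -1.697, -0.0]
force: [-0.0, 0.3, 0.1]
opening: 0.0006
gripper_force: 0.0
```

```bash
python3 - <<'E'
from h import *
p,M=info()
a=read_camera('side')['image'];[read_camera('side') for _ in range(10)]
b=read_camera('side')['image'];print('changed px',(np.abs(a.astype(int)-b).max(2)>25).sum())
cv2.imwrite('pics/s6.png',b[:,:,::-1])
E
```

```text
t 16.07 tcp [0.4818 0.0423 0.5199] tipgrasp [0.4818 0.0423 0.3529] yaw 65.39 zax [ 0.  0. -1.] F [-0.   0.3  0.1] open 0.0006 0.0
changed px 0
```

View pics/s6.png

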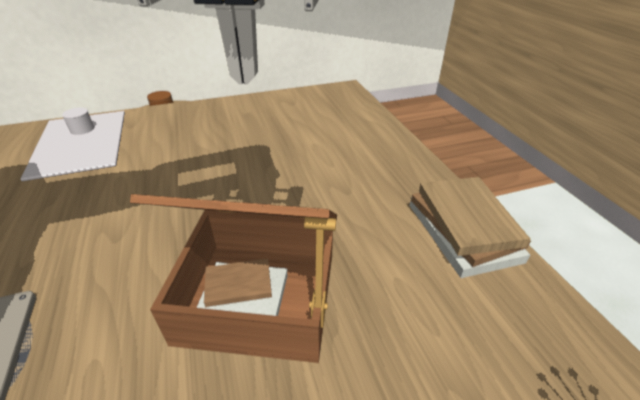

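The lid is still, resting on the bar at (320,222), with its free edge running from (131,198) to (333,212). I'll check the angle, then hand in if it's in range.

```bash
python3 - <<'E'
from h import *
c=read_camera('side');a=np.radians(-24.6);X=np.array([np.cos(a),np.sin(a),0]);Y=np.array([-np.sin(a),np.cos(a),0])
o=np.array([.455,-.0135,0]);T=c['T']
best=[]
for th in np.arange(.5,1.2,.02):
    e=0
    for sx,u,v in((-.116,131,201),(.116,333,215)):
        P=o+sx*X+(.1-.205*np.cos(th))*Y+np.array([0,0,.09+.205*np.sin(th)])
        q=T[:3,:3].T@(P-T[:3,3]);e+=np.hypot(c['fx']*q[0]/q[2]+c['cx']-u,c['fy']*q[1]/q[2]+c['cy']-v)
    best.append((e,th))
m=min(best);print(m)
if .64<m[1]<.84: print(close_job())
E
```

```text
(np.float64(2.598288274192543), np.float64(0.7600000000000002))
the job is handed in; nothing more can be done
None
```

The stay is flipped up and the lid rests on it, still, at about 0.76 rad measured from the side camera; the arm is clear, and I handed the job in at about 17 s of the 51 s allowed (no verdict was returned).

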